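# Peel the top tray off a stuck stack at the jeweller's bench

### The arm

A 6-joint arm with a two-finger parallel gripper is mounted at the origin on the work surface. World frame = base frame: x ahead of the robot, y to its left, z up, the work surface at z = 0. Lengths are in m, angles in rad, forces in N, time in s.
With the tool pointing down it reaches from about 0.35 to 0.775 m from the base axis. Payload 7.3 kg.
Tool frame: the origin (TCP) lies on the centre line of the jaws, within the pads' length; the fingertips stand ahead of it and the grasp point (between the pads) lies 11 mm behind it (robot.nose_length is the z of the fingertips in the tool frame, in m); z points along the fingers, y is the line along which they close (so a half turn about z gives the same grasp; the last joint's range is limited). The gripper opens to 92 mm and grips with 3 to 60 N. Pads are 19 mm wide; open, the fingers measure 130 mm over their backs; the gripper's body (75 mm by 190 mm) begins 47 mm behind the grasp point.
Start: joints at [1.057, 0.342, 1.524, -0, 1.275, -0.146], TCP at [0.189, 0.49, 0.235] pointing down, gripper open.
Joint ranges: [-2.53, 2.53], [-0.77, 2.02], [0.04, 2.7], [-1, 4.14], [0.28, 2.66], [-3.11, 3.11]. Speed limits (rad/s): [2.57, 2.57, 3.14, 3.14, 3.14, 3.14].

### API

Orientations are given as [roll, pitch, yaw] about the fixed x, y, z axes, in that order (R = Rz(yaw) Ry(pitch) Rx(roll)).
In Python, from cell import robot, cams gives the robot as it stands. The module is installed in compiled form; this text tells all that it offers.
- The arm moves only by the tool carry_out, never from a script. Its argument "deltas" is a list of rows, each a list of 7 numbers: the shift along the tool's x, y, z in cm, then the turn, a rotation vector about the tool's x, y, z in rad, then the opening, from 0 (shut) to 1 (fully open). A call has exactly 8 rows; each row shifts and turns the commanded pose from where the row before left it, along the tool's axes as they then stand; what a row does not reach is not made up. A row lasts 1/12 s, in which the tool goes at most 41.7 mm and 7.16 degrees, less where a joint would pass 70% of its speed; a pose out of reach is approached as far as the arm can. A call is refused whole if a number of a shift passes 4.17 or a number of a turn 0.125, either way. A call with a gripper value outside its range is refused whole. The fingers move at their own pace and stop on an object; "force" is the grip in N (left out, the last holds). Time passes only in rows, so rows that do not move let the fingers close, or fill a call up. It gives the time, the measured TCP pose, the force, the opening and the grip force at its end, in the units of the state.
- robot.observe(): the state, without advancing time (a new reading comes with each control period).
- cams.read_camera(name): name is "side" or "top" or "wrist"; returns a dict with "image" (400x640x3 uint8, blue, green, red), "depth" (400x640 float32, m along the optical axis (not along the pixel's ray), 0 where there is no reading), "fx", "fy", "cx", "cy" (pixels), "D" ([k1, k2, p1, p2, k3] as OpenCV has them; the pictures are not rectified), "world_to_cam" (4x4, takes a point from world to camera coordinates). Camera axes: x right, y up, looking along -z (the intrinsics and any distortion apply to the point x, -y, -z); pixel columns grow to the right and rows downward; lengths in m; the calibration is good to about 2 mm. A picture is of the moment at which its call begins.
- robot.hand_in(): hands the job in; it is judged then, once.
The state is a dict: "time": time; "qpos": joint angles; "qvel": joint speeds; "joint_efforts": joint torques, N m; "tool_pos": TCP position; "tool_rot": TCP orientation; "contact_force": force on the tool from outside, world axes, zero at the start; "torque": the same for the moment, N m; "opening": finger opening in m; "grip_force": force on a finger pad.
Only numpy, scipy, OpenCV 4.12 (cv2) and the standard library are available. Lean on these libraries where they do the work, as an engineer would, in place of code of your own. Each camera call takes 0.05 s, during which the arm holds its last target. There are 200 camera calls.

### The job

Lock the stack of steel trays in its cradle by turning the clamp knob clockwise (seen from above) to its stop, so that the steel slide comes in over the rim of the tray below the top one. Then peel the stuck top tray off by its upright thumb tab: raise the tabbed corner first until it is well clear of the tray below, while the opposite corner still rests there, and leave the other trays locked in the cradle and the rest of the bench undisturbed. Finish while still holding that tray up in the gripper, about level and a hand's breadth (roughly 10 cm) above the middle of the white soldering block; do not put it down or let go.

Things in the scene. Friction and masses are not known exactly. Their poses are not given: they have to be found in the camera images.
- cradle: fixed plywood board, 10 mm thick, with 10 mm curbs round the stack's foot and a slide clamp at +y. Origin: under the stack's centre, at bench height; z up. In this frame the board spans x -75..75, y -75..155 mm; the clamp's grey guide block is 56 (x) x 70 (y) mm, centred at (22, 115) mm, top 64 mm above the bench; the black knob on it reaches 108 mm
- knob_grip (a point): on the vertical axis of the black clamp knob, 7 mm below the top of its bar grip, 101 mm above the bench, at (22, 118) mm in the cradle frame. The bar grip is 42 mm long (this point's x, at the start also the cradle's x), 14 mm thick (point's y: pinch it along y), and 30 mm of its height stand clear above a 44 mm disc
- knob (a joint): angle of the clamp knob in rad: 0 at the start (open), grows as it turns clockwise seen from above, to its stop at 1.45 (locked). Friction about 0.06 N m; it stays where it is left. It drives the slide: 10 mm per rad
- jaw (a joint): travel in m of the steel slide, 0 at the start (retracted), growing towards the stack (cradle -y) to 0.0145; it overlaps the rim of the tray under the top one from 0.0075 and counts as locked above 0.010
- jaw_tip (a point): middle of the slide's front edge (plate 40 mm wide along x, 4 mm thick), 55 mm above the bench, at cradle x 22 mm
- stack: three lower trays stuck together as one piece (about 0.55 kg), resting in the cradle; rims 104 (x) x 124 (y) mm, the uppermost rim's top 42 mm above this origin. Origin: centre of its underside, 10 mm above the bench; axes as the cradle's. The top tray sticks in it harder than the stack weighs, so unless locked these trays come along
- tray: the wanted top tray, steel, about 0.13 kg: pan 84 (x) x 104 (y) mm outside, 22 mm deep, walls 2.5 mm; rim 104 x 124 mm, 3 mm thick, its top 22 mm above this origin. Origin: centre of the pan's underside, 40 mm above the bench at the start; z up, axes as the cradle's at the start. The pan's lowest 12 mm sit in the tray below with 2.5 mm of play all round
- tab (a point): middle of the thumb tab, an upright steel plate on the rim's +x +y corner: 26 mm wide, 4 mm thick, standing 24 mm above the rim. This point is 12 mm above the rim (74 mm above the bench at the start), at (38, 48, 34) mm in the tray's frame. The tab stands across the corner, its face normal along the tray's (1, 1, 0): pinch it along that direction
- tab_corner (a point): lowest corner of the pan under the tab, at (42, 52, 0) mm in the tray's frame; clear of the tray below once it is up 12 mm. Peeling takes about 5 to 11 N at the tab and fades once this corner is up 15 mm
- far_corner (a point): the opposite lowest corner of the pan, at (-42, -52, 0) mm in the tray's frame; it should leave last
- block: soldering place fixed to the bench: white block 90 (x) x 140 (y) mm on a steel sheet 150 x 190 x 3 mm; the block's top is 31 mm above the bench. Origin: under its centre, at bench height; z up
- jar: small glass jar, 40 mm dia, 40 mm tall, between the task's things; leave it alone. Origin: underside, middle
- brush: flat brush with a red handle, 200 mm long; leave it alone. Origin: underside, middle
- graver: small wood-handled graver, 150 mm long; leave it alone. Origin: underside, middle
- phone: black phone, 75 x 150 x 9 mm, lying flat; leave it alone. Origin: underside, middle
- spare_tray: a single empty steel tray lying apart, 104 x 84 x 22 mm, with no tab; not the one wanted, leave it alone. Origin: underside, middle
- mandrel: upright steel ring mandrel, 64 mm foot, 170 mm tall; leave it alone. Origin: underside, middle
- flux: small amber bottle, 36 mm dia, 70 mm tall, between the task's things; leave it alone. Origin: underside, middle
Not all that is in view belongs to the job. Leave any green or pink look-alike of the tray alone. Leave any brown look-alike of the stack alone.

How it is judged:
By the outcome, as a careful person would: the job done as asked, in the order asked, and still so for the second after the job is handed in, while the arm keeps its last pose, push and grip.
It also fails if it takes over 59 s, if anything falls off the work surface, if the arm or the gripper's body presses on something with over 40 N, if the wrist force passes 120 N, or if a joint passes its speed limit or range.

## Working session

There is one attempt and no reset: what is moved stays moved. The work goes in short steps, Python scripts to look and compute and a tool call to move; the robot and the scene stay as the last step left them, time stands still between calls to the robot, and variables do not carry over. Pictures are saved under pics/ and viewed, at most 10 in all, crops included, and the job is handed in when it is done.

Besides the shell and the picture viewer there is one more tool, called after ">>>" in YAML: its name, and indented under it one key for each argument. carry_out: Moves the arm, as the interface text tells. Its arguments: {"type":"object","properties":{"deltas":{"type":"array","items":{"type":"array","items":{"type":"number"}}},"force":{"type":"number"}},"required":["deltas"]}

```bash
mkdir -p pics && cat > h.py <<'E'
import numpy as np, cv2
from cell import robot, cams
def cam(n):
    c=cams.read_camera(n); c['K']=np.array([[c['fx'],0,c['cx']],[0,c['fy'],c['cy']],[0,0,1.]]); return c
def ray(c,uv):
    p=cv2.undistortPoints(np.array([[uv]],float),c['K'],np.array(c['D'],float))[0,0]
    T=np.linalg.inv(c['world_to_cam']); return T[:3,3], T[:3,:3]@np.array([p[0],-p[1],-1.])
def onz(c,uv,z):
    o,d=ray(c,uv); return o+d*(z-o[2])/d[2]
def ondepth(c,uv):
    o,d=ray(c,uv); return o+d*float(c['depth'][int(uv[1]),int(uv[0])])
def proj(c,P):
    q=(c['world_to_cam']@np.append(P,1))[:3]*[1,-1,-1]
    return cv2.projectPoints(q.reshape(1,3),np.zeros(3),np.zeros(3),c['K'],np.array(c['D'],float))[0].ravel()
E
python3 - <<'E'
from h import *
for n in ('top','side'):
    c=cam(n); cv2.imwrite(f'pics/{n}0.png',c['image']); print(n,np.linalg.inv(c['world_to_cam']).round(3).tolist())
print(robot.observe(), robot.nose_length)
E
```

```text
top [[-0.013, 0.994, -0.107, 0.377], [-1.0, -0.014, -0.006, -0.047], [-0.008, 0.107, 0.994, 1.277], [0.0, 0.0, 0.0, 1.0]]
side [[0.982, 0.131, -0.136, 0.24], [-0.188, 0.602, -0.776, -1.356], [-0.02, 0.787, 0.616, 1.147], [0.0, 0.0, 0.0, 1.0]]
{'time': 0.1, 'qpos': array([ 1.05699381e+00,  3.42654557e-01,  1.52491865e+00,  3.24352779e-05,
        1.27541414e+00, -1.46004053e-01]), 'qvel': array([-1.61676375e-03,  4.01605417e-04, -2.05470075e-03, -7.86064324e-04,
       -3.21794821e-05, -1.31918954e-04]), 'joint_efforts': array([ 1.95946763e-03, -4.32006204e+01, -2.44694781e+01,  7.19944225e-02,
        5.24846662e-02, -8.81816459e-05]), 'tool_pos': array([0.18856627, 0.48958765, 0.23411467]), 'tool_rot': array([-3.14021732e+00, -2.33594091e-04,  2.77378456e+00]), 'contact_force': array([ 0.79323998, -0.05169714,  0.73443134]), 'torque': array([-0.04431804, -0.0209975 ,  0.02119173]), 'grip_force': 0.0, 'opening': 0.09193433092443272} 0.008
```

View pics/top0.png

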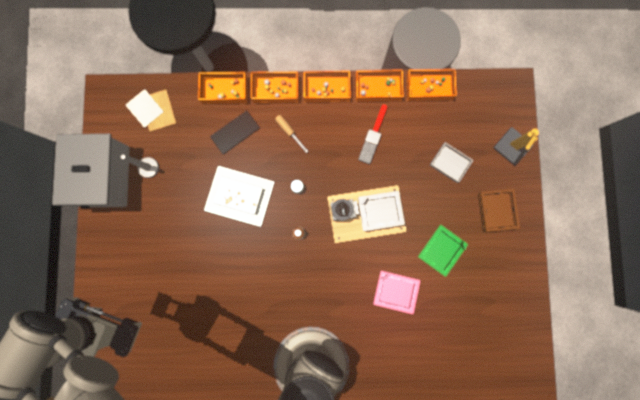

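View pics/side0.png

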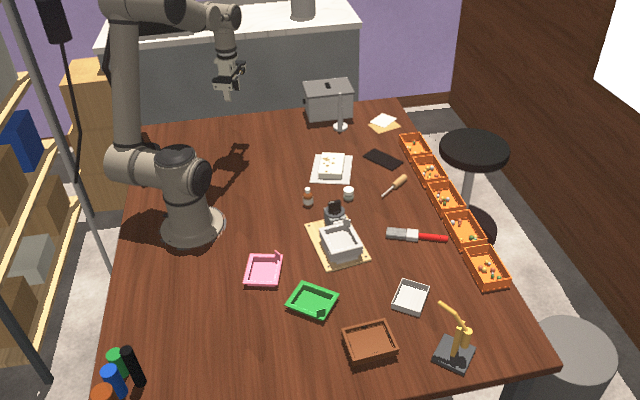

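The top view shows the cradle board around (367,214), the knob at (343,209), the wanted tray at (381,211) and the white block on its sheet at (240,196). The side view shows the same layout, with the jar and flux bottle between cradle and block.

```bash
python3 - <<'E'
from h import *
c=cam('top'); im=c['image']; hsv=cv2.cvtColor(im,cv2.COLOR_BGR2HSV)
cv2.imwrite('pics/crop1.png',cv2.resize(im[150:260,190:420],None,fx=3.4,fy=3.4,interpolation=cv2.INTER_CUBIC))
def big(m,x0,x1,y0,y1):
    z=np.zeros_like(m); z[y0:y1,x0:x1]=m[y0:y1,x0:x1]
    z=cv2.morphologyEx(z,cv2.MORPH_CLOSE,np.ones((3,3)))
    k=max(cv2.findContours(z,cv2.RETR_EXTERNAL,cv2.CHAIN_APPROX_NONE)[0],key=cv2.contourArea); return k
def rep(name,k,z):
    P=np.array([onz(c,p[0],z)[:2] for p in k.astype(float)],np.float32)
    r=cv2.minAreaRect(P*1000); print(name,np.round(r[0],1),np.round(r[1],1),round(r[2],1),'maxr mm')
board=big(cv2.inRange(hsv,(12,50,130),(30,255,255)),320,412,180,246); rep('board',board,.01)
wh=cv2.inRange(hsv,(0,0,150),(180,60,255))
rep('sheet',big(wh,195,285,160,232),.003)
rep('tray',big(wh,355,408,185,240),.062)
rep('knob',big(cv2.inRange(hsv,(0,0,0),(180,255,75)),328,358,194,226),.09)
for uv in [(240,196),(381,211),(343,209),(230,196),(400,190),(366,195),(300,150)]: print(uv,ondepth(c,uv).round(3),hsv[uv[1],uv[0]])
E
```

```text
board [ 473.1 -184.5] [188.4 272.5] 5.8 maxr mm
sheet [533.3 229.5] [196.2 156.4] 73.4 maxr mm
tray [ 473.6 -209.8] [107.1 144.9] 8.4 maxr mmTraceback (most recent call last):
  File "<stdin>", line 15, in <module>
  File "<stdin>", line 7, in big
ValueError: max() iterable argument is empty
```

View pics/crop1.png

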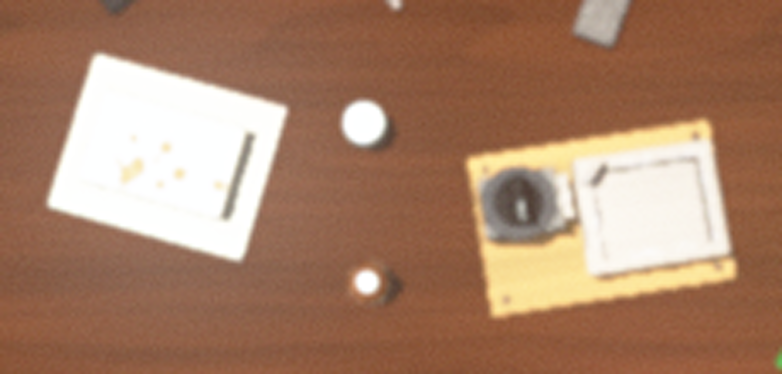

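In the crop, the board corners are at (468,157), (708,120), (737,280) and (493,318). The knob is at about (520,203), the tab is the dark diagonal at (598,174), and the sheet corners are (97,54), (288,105), (242,261), (48,206).

```bash
python3 - <<'E'
from h import *
c=cam('top')
f=lambda u,v,z: onz(c,((u+.5)/3.4-.5+190,(v+.5)/3.4-.5+150),z)
B=np.array([f(u,v,.01) for u,v in [(468,157),(708,120),(737,280),(493,318)]])  # (+x+y),(+x-y),(-x-y),(-x+y)
print('board',B[:,:2].round(4).tolist(),[round(float(np.linalg.norm(B[i]-B[i-1])),3) for i in range(4)])
yv=(B[0]+B[3]-B[1]-B[2])[:2]; xv=(B[0]+B[1]-B[2]-B[3])[:2]
a1=np.arctan2(-yv[0],yv[1]); a2=np.arctan2(xv[1],xv[0]); yaw=a1; print('yaw',a1,a2)
R=np.array([[np.cos(yaw),-np.sin(yaw)],[np.sin(yaw),np.cos(yaw)]])
o=B.mean(0)[:2]-R@[0,.040]; print('cradle',o)
print('knob pred',o+R@[.022,.118],'meas',f(520,204,.108)); print('tab pred',o+R@[.038,.048],'meas',f(598,174,.08))
T=np.array([f(u,v,.062) for u,v in [(573,160),(715,139),(733,252),(590,277)]]); print('tray c',T.mean(0),'pred',o,[round(float(np.linalg.norm(T[i]-T[i-1])),3) for i in range(4)])
S=np.array([f(u,v,.003) for u,v in [(97,54),(288,105),(242,261),(48,206)]]); print('sheet',S.mean(0)[:2],[round(float(np.linalg.norm(S[i]-S[i-1])),3) for i in range(4)])
for uv in [(240,196),(381,211),(343,209),(366,214),(300,150)]: print(uv,ondepth(c,uv).round(3))
for n,p,z in[('jar',(364,124),.04),('flux',(367,282),.07)]: print(n,f(*p,z))
E
```

```text
board [[0.5277, -0.0556], [0.5596, -0.2823], [0.4089, -0.3042], [0.3767, -0.0766]] [0.152, 0.229, 0.152, 0.23]
yaw 0.14013277893778617 0.14138656272348643
cradle [ 0.47381383 -0.21928762]
knob pred [ 0.47911657 -0.09937148] meas [ 0.47448057 -0.09931499  0.108     ]
tab pred [ 0.50473695 -0.16645051] meas [ 0.50255664 -0.17024732  0.08      ]
tray c [ 0.47419779 -0.2204865   0.062     ] pred [ 0.47381383 -0.21928762] [0.106, 0.13, 0.103, 0.13]
sheet [0.53351719 0.22819416] [0.152, 0.19, 0.154, 0.192]
(240, 196) [0.528 0.219 0.034]
(381, 211) [ 0.474 -0.221  0.042]
(343, 209) [ 0.476 -0.101  0.109]
(366, 214) [ 0.465 -0.174  0.045]
(300, 150) [ 0.681  0.031 -0.   ]
jar [0.55611795 0.04005508 0.04      ]
flux [0.41001537 0.03616133 0.07      ]
```

```bash
cat > plan.py <<'E'
from h import *
from scipy.spatial.transform import Rotation as Ro
def plan(pos,rpy=None,yaw=None,n=8):
    s=robot.observe(); p=s['tool_pos']; R=Ro.from_euler('xyz',s['tool_rot'])
    T=Ro.from_euler('xyz',rpy if rpy is not None else [np.pi,0,yaw]); w=(R.inv()*T).as_rotvec()
    for i in range(n):
        d=R.inv().apply((np.array(pos)-p)/n)*100; print(np.r_[d,w/n].round(3).tolist()); R=R*Ro.from_rotvec(w/n)
    print('t',round(s['time'],2),'pos',p.round(4),'rpy',s['tool_rot'].round(3),'F',s['contact_force'].round(1),'open',round(s['opening'],4),'grip',round(s['grip_force'],1))
E
python3 -c "
from plan import *
plan([.479,-.0995,.16],yaw=3.283,n=24)"
```

```text
[-2.012, -1.856, 0.311, -0.0, -0.0, -0.021]
[-1.972, -1.898, 0.311, -0.0, -0.0, -0.021]
[-1.931, -1.939, 0.311, -0.0, -0.0, -0.021]
[-1.89, -1.98, 0.311, -0.0, -0.0, -0.021]
[-1.847, -2.019, 0.311, -0.0, -0.0, -0.021]
[-1.804, -2.058, 0.311, -0.0, -0.0, -0.021]
[-1.76, -2.096, 0.311, -0.0, -0.0, -0.021]
[-1.715, -2.133, 0.311, -0.0, -0.0, -0.021]
[-1.669, -2.169, 0.311, -0.0, -0.0, -0.021]
[-1.623, -2.204, 0.311, -0.0, -0.0, -0.021]
[-1.576, -2.238, 0.311, -0.0, -0.0, -0.021]
[-1.528, -2.271, 0.31, -0.0, -0.0, -0.021]
[-1.479, -2.303, 0.31, -0.0, -0.0, -0.021]
[-1.43, -2.333, 0.31, -0.0, -0.0, -0.021]
[-1.38, -2.363, 0.31, -0.0, -0.0, -0.021]
[-1.33, -2.392, 0.31, -0.0, -0.0, -0.021]
[-1.279, -2.42, 0.31, -0.0, -0.0, -0.021]
[-1.227, -2.446, 0.31, -0.0, -0.0, -0.021]
[-1.175, -2.472, 0.31, -0.0, -0.0, -0.021]
[-1.122, -2.496, 0.31, -0.0, -0.0, -0.021]
[-1.069, -2.519, 0.31, -0.0, -0.0, -0.021]
[-1.016, -2.542, 0.31, -0.0, -0.0, -0.021]
[-0.961, -2.563, 0.31, -0.0, -0.0, -0.021]
[-0.907, -2.582, 0.31, -0.0, -0.0, -0.021]
t 0.2 pos [0.1886 0.4897 0.2343] rpy [-3.141 -0.     2.774] F [ 0.6  0.1 -0.8] open 0.092 grip 0.0
```

>>> carry_out:
  deltas:
    - [-2.0,-1.87,0.2,0,0,-0.021,0.43]
    - [-1.97,-1.9,0.2,0,0,-0.021,0.43]
    - [-1.93,-1.94,0.2,0,0,-0.021,0.43]
    - [-1.89,-1.98,0.2,0,0,-0.021,0.43]
    - [-1.85,-2.02,0.2,0,0,-0.021,0.43]
    - [-1.8,-2.06,0.2,0,0,-0.021,0.43]
    - [-1.76,-2.1,0.2,0,0,-0.021,0.43]
    - [-1.72,-2.13,0.2,0,0,-0.021,0.43]

```text
time: 0.87
tool_pos: [0.2855, 0.292, 0.2186]
tool_rot: [3.142, 0.0, 2.943]
contact_force: [-0.4, 0.5, 0.5]
opening: 0.0428
grip_force: 0.0
```

>>> carry_out:
  deltas:
    - [-1.67,-2.17,0.2,0,0,-0.021,0.43]
    - [-1.62,-2.2,0.2,0,0,-0.021,0.43]
    - [-1.58,-2.24,0.2,0,0,-0.021,0.43]
    - [-1.53,-2.27,0.2,0,0,-0.021,0.43]
    - [-1.48,-2.3,0.2,0,0,-0.021,0.43]
    - [-1.43,-2.33,0.2,0,0,-0.021,0.43]
    - [-1.38,-2.36,0.2,0,0,-0.021,0.43]
    - [-1.33,-2.39,0.2,0,0,-0.021,0.43]

```text
time: 1.53
tool_pos: [0.3819, 0.0955, 0.2027]
tool_rot: [3.141, 0.0, 3.111]
contact_force: [0.3, 0.3, 0.7]
opening: 0.0394
grip_force: 0.0
```

```bash
python3 -c "
from plan import *
plan([.479,-.0995,.16],yaw=3.283,n=8)"
```

```text
[-1.288, -2.399, 0.533, 0.0, 0.0, -0.022]
[-1.236, -2.426, 0.533, 0.0, 0.0, -0.022]
[-1.184, -2.452, 0.533, 0.0, 0.0, -0.022]
[-1.131, -2.477, 0.533, 0.0, 0.0, -0.022]
[-1.077, -2.5, 0.533, 0.0, 0.0, -0.022]
[-1.023, -2.523, 0.533, 0.0, 0.0, -0.022]
[-0.968, -2.544, 0.533, 0.0, 0.0, -0.022]
[-0.913, -2.565, 0.533, 0.0, 0.0, -0.022]
t 1.53 pos [0.3819 0.0955 0.2027] rpy [3.141 0.    3.111] F [0.3 0.3 0.7] open 0.0394 grip 0.0
```

>>> carry_out:
  deltas:
    - [-1.29,-2.4,0.4,0,0,-0.022,0.43]
    - [-1.24,-2.42,0.4,0,0,-0.022,0.43]
    - [-1.18,-2.45,0.4,0,0,-0.022,0.43]
    - [-1.13,-2.48,0.4,0,0,-0.022,0.43]
    - [-1.08,-2.5,0.4,0,0,-0.022,0.43]
    - [-1.02,-2.52,0.4,0,0,-0.022,0.43]
    - [-0.97,-2.54,0.4,0,0,-0.022,0.43]
    - [-0.91,-2.56,0.4,0,0,-0.022,0.43]

```text
time: 2.2
tool_pos: [0.4791, -0.0993, 0.1704]
tool_rot: [3.141, -0.0, -2.997]
contact_force: [-0.2, -1.0, -1.1]
opening: 0.0397
grip_force: 0.0
```

```bash
python3 -c "
from plan import *
c=cam('wrist'); im=c['image'].copy()
for P in [(.479,-.0995,.108),(.5047,-.1664,.086)]:
    u=proj(c,P); print(u); cv2.drawMarker(im,tuple(int(v) for v in u),(0,0,255),0,10)
cv2.imwrite('pics/w1.png',im)
plan([.479,-.0995,.092],yaw=3.283,n=8)"
```

```text
[320.00093302 217.27822576]
[228.51768468 227.84481667]
[0.023, 0.053, 0.972, -0.0, 0.0, 0.0]
[0.023, 0.053, 0.972, -0.0, 0.0, 0.0]
[0.023, 0.052, 0.972, -0.0, 0.0, 0.0]
[0.023, 0.052, 0.973, -0.0, 0.0, 0.0]
[0.023, 0.052, 0.973, -0.0, 0.0, 0.0]
[0.022, 0.051, 0.973, -0.0, 0.0, 0.0]
[0.022, 0.051, 0.973, -0.0, 0.0, 0.0]
[0.022, 0.051, 0.973, -0.0, 0.0, 0.0]
t 2.25 pos [ 0.4813 -0.1032  0.1698] rpy [-3.139e+00  1.000e-03 -2.997e+00] F [ 2.3 -4.5  0.3] open 0.0394 grip 0.0
```

View pics/w1.png

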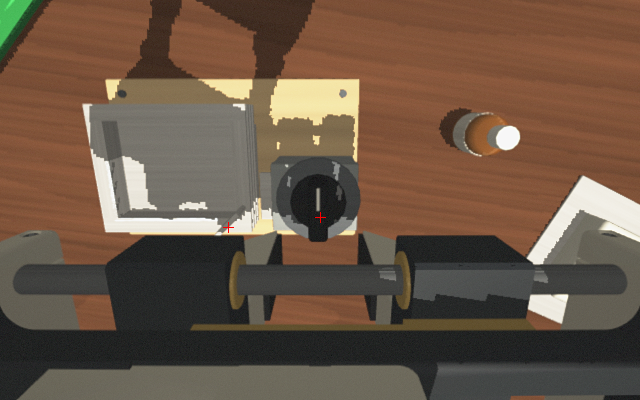

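The wrist view shows the knob bar standing vertically at about (318,215), and the red marker predicted for it falls on it. The tab's marker at (228,228) also falls on the tray's tabbed corner.

>>> carry_out:
  deltas:
    - [0,0,0.5,0,0,0,0.43]
    - [0,0,0.7,0,0,0,0.43]
    - [0,0,0.7,0,0,0,0.43]
    - [0,0,0.7,0,0,0,0.43]
    - [0,0,0.6,0,0,0,0.43]
    - [0,0,0.5,0,0,0,0.43]
    - [0,0,0.3,0,0,0,0.43]
    - [0,0,0,0,0,0,0.43]

```text
time: 2.92
tool_pos: [0.4784, -0.0975, 0.13]
tool_rot: [3.141, -0.001, -2.997]
contact_force: [0.1, -1.3, 0.0]
opening: 0.0395
grip_force: 0.0
```

```bash
python3 -c "
from plan import *
plan([.479,-.0995,.092],yaw=3.283,n=8)"
```

```text
[-0.004, -0.026, 0.475, 0.0, -0.0, 0.0]
[-0.004, -0.026, 0.475, 0.0, -0.0, 0.0]
[-0.004, -0.025, 0.475, 0.0, -0.0, 0.0]
[-0.004, -0.025, 0.475, 0.0, -0.0, 0.0]
[-0.004, -0.025, 0.475, 0.0, -0.0, 0.0]
[-0.004, -0.025, 0.475, 0.0, -0.0, 0.0]
[-0.004, -0.025, 0.475, 0.0, -0.0, 0.0]
[-0.004, -0.025, 0.475, 0.0, -0.0, 0.0]
t 2.92 pos [ 0.4784 -0.0975  0.13  ] rpy [ 3.141e+00 -1.000e-03 -2.997e+00] F [ 0.1 -1.3  0. ] open 0.0395 grip 0.0
```

>>> carry_out:
  deltas:
    - [0,-0.2,0.5,0,0,0,0.43]
    - [0,0,0.6,0,0,0,0.43]
    - [0,0,0.6,0,0,0,0.43]
    - [0,0,0.6,0,0,0,0.43]
    - [0,0,0.6,0,0,0,0.43]
    - [0,0,0.5,0,0,0,0.43]
    - [0,0,0.4,0,0,0,0.43]
    - [0,0,0,0,0,0,0.43]

```text
time: 3.58
tool_pos: [0.4786, -0.0998, 0.0918]
tool_rot: [3.141, -0.001, -2.997]
contact_force: [-0.2, -0.6, 0.6]
opening: 0.0395
grip_force: 0.0
```

>>> carry_out:
  deltas:
    - [0,0,0,0,0,0,0.05]
    - [0,0,0,0,0,0,0.05]
    - [0,0,0,0,0,0,0.05]
    - [0,0,0,0,0,0,0.05]
    - [0,0,0,0,0,0,0.05]
    - [0,0,0,0,0,0,0.05]
    - [0,0,0,0,0,0,0.05]
    - [0,0,0,0,0,0,0.05]
  force: 25

```text
time: 4.25
tool_pos: [0.4794, -0.1005, 0.093]
tool_rot: [-3.141, 0.001, -2.997]
contact_force: [-0.4, -4.5, 1.3]
opening: 0.0137
grip_force: 25.0
```

>>> carry_out:
  deltas:
    - [0,0,0,0,0,0.06,0.05]
    - [0,0,0,0,0,0.1,0.05]
    - [0,0,0,0,0,0.1,0.05]
    - [0,0,0,0,0,0.1,0.05]
    - [0,0,0,0,0,0.1,0.05]
    - [0,0,0,0,0,0.1,0.05]
    - [0,0,0,0,0,0.1,0.05]
    - [0,0,0,0,0,0.1,0.05]

```text
time: 4.92
tool_pos: [0.4791, -0.1018, 0.093]
tool_rot: [-3.139, 0.002, 2.522]
contact_force: [-3.4, -12.0, 1.2]
opening: 0.0139
grip_force: 25.0
```

>>> carry_out:
  deltas:
    - [0,0,0,0,0,0.1,0.05]
    - [0,0,0,0,0,0.1,0.05]
    - [0,0,0,0,0,0.1,0.05]
    - [0,0,0,0,0,0.1,0.05]
    - [0,0,0,0,0,0.1,0.05]
    - [0,0,0,0,0,0.1,0.05]
    - [0,0,0,0,0,0.07,0.05]
    - [0,0,0,0,0,0.05,0.05]

```text
time: 5.58
tool_pos: [0.4781, -0.1025, 0.093]
tool_rot: [-3.139, 0.004, 1.804]
contact_force: [-6.7, -14.8, 4.6]
opening: 0.0135
grip_force: 25.6
```

>>> carry_out:
  deltas:
    - [0,0,0,0,0,0.03,0.05]
    - [0,0,0,0,0,0.03,0.05]
    - [0,0,0,0,0,0,0.05]
    - [0,0,0,0,0,0,0.05]
    - [0,0,0,0,0,-0.02,0.05]
    - [0,0,0,0,0,-0.02,0.3]
    - [0,0,0,0,0,0,0.38]
    - [0,0,0,0,0,0,0.38]

```text
time: 6.25
tool_pos: [0.479, -0.0995, 0.0926]
tool_rot: [3.141, -0.001, 1.785]
contact_force: [0.6, 0.9, -0.9]
opening: 0.0298
grip_force: 0.0
```

```bash
python3 -c "
from plan import *
s=robot.observe(); print(s['torque'],s['qpos'])
plan([.479,-.0995,.14],yaw=2.497,n=8)"
```

```text
[-0.06483427  0.06411802 -0.01255744] [-3.62135900e-01  4.47731657e-01  1.80940900e+00  1.10943872e-03
  8.84895171e-01 -5.76973598e-01]
[0.0, -0.0, -0.593, 0.0, -0.0, -0.089]
[0.0, -0.0, -0.593, 0.0, -0.0, -0.089]
[0.0, -0.0, -0.593, 0.0, -0.0, -0.089]
[0.0, -0.0, -0.593, 0.0, -0.0, -0.089]
[0.0, -0.0, -0.593, 0.0, -0.0, -0.089]
[0.0, -0.0, -0.593, 0.0, -0.0, -0.089]
[0.0, -0.0, -0.593, 0.0, -0.0, -0.089]
[0.0, -0.0, -0.593, 0.0, -0.0, -0.089]
t 6.25 pos [ 0.479  -0.0995  0.0926] rpy [ 3.141e+00 -1.000e-03  1.785e+00] F [ 0.6  0.9 -0.9] open 0.0298 grip 0.0
```

>>> carry_out:
  deltas:
    - [0,0,-0.5,0,0,0,0.4]
    - [0,0,-0.8,0,0,0,0.4]
    - [0,0,-1.0,0,0,0,0.4]
    - [0,0,-1.0,0,0,0,0.4]
    - [0,0,-1.0,0,0,-0.1,0.4]
    - [0,0,-1.0,0,0,-0.12,0.4]
    - [0,0,-0.5,0,0,-0.12,0.4]
    - [0,0,0,0,0,-0.12,0.4]

```text
time: 6.92
tool_pos: [0.48, -0.0999, 0.1528]
tool_rot: [3.14, 0.003, 2.252]
contact_force: [0.8, 0.0, -0.6]
opening: 0.0366
grip_force: 0.0
```

```bash
python3 -c "
from plan import *
plan([.504,-.169,.14],yaw=2.497,n=8)"
```

```text
[-0.859, -0.311, 0.162, 0.0, 0.0, -0.031]
[-0.849, -0.337, 0.161, 0.0, 0.0, -0.031]
[-0.839, -0.363, 0.161, 0.0, 0.0, -0.031]
[-0.827, -0.389, 0.161, 0.0, 0.0, -0.031]
[-0.815, -0.414, 0.161, 0.0, 0.0, -0.031]
[-0.802, -0.438, 0.16, 0.0, 0.0, -0.031]
[-0.788, -0.463, 0.16, 0.0, 0.0, -0.031]
[-0.774, -0.487, 0.16, 0.0, 0.0, -0.031]
t 6.92 pos [ 0.48   -0.0999  0.1528] rpy [3.140e+00 3.000e-03 2.252e+00] F [ 0.8  0.  -0.6] open 0.0366 grip 0.0
```

>>> carry_out:
  deltas:
    - [-0.85,-0.3,0.0,0,0,-0.035,0.4]
    - [-1.0,-0.4,0.0,0,0,-0.035,0.4]
    - [-1.0,-0.4,0.0,0,0,-0.035,0.4]
    - [-1.0,-0.5,0.0,0,0,-0.035,0.4]
    - [-1.0,-0.5,0,0,0,-0.035,0.4]
    - [-0.8,-0.5,0,0,0,-0.035,0.4]
    - [-0.6,-0.5,0,0,0,-0.035,0.4]
    - [-0.25,-0.1,0,0,0,0,0.4]

```text
time: 7.58
tool_pos: [0.5027, -0.1697, 0.1514]
tool_rot: [3.141, 0.001, 2.491]
contact_force: [0.2, -0.1, -0.7]
opening: 0.0367
grip_force: 0.0
```

```bash
python3 -c "
from plan import *
plan([.504,-.169,.14],yaw=2.497,n=1)
c=cam('wrist'); im=c['image'].copy()
print(proj(c,(.504,-.169,.086)),proj(c,(.479,-.102,.108)))
cv2.imwrite('pics/w2.png',im)
c=cam('top'); cv2.imwrite('pics/t2.png',cv2.resize(c['image'][170:260,300:420],None,fx=5,fy=5,interpolation=cv2.INTER_CUBIC))
"
```

```text
[-0.063, 0.133, 1.141, 0.0, 0.001, -0.006]
t 7.58 pos [ 0.5027 -0.1697  0.1514] rpy [3.141e+00 1.000e-03 2.491e+00] F [ 0.2 -0.1 -0.7] open 0.0367 grip 0.0
[322.15650337 216.33270234] [388.21347429 129.35216443]
```

View pics/w2.png

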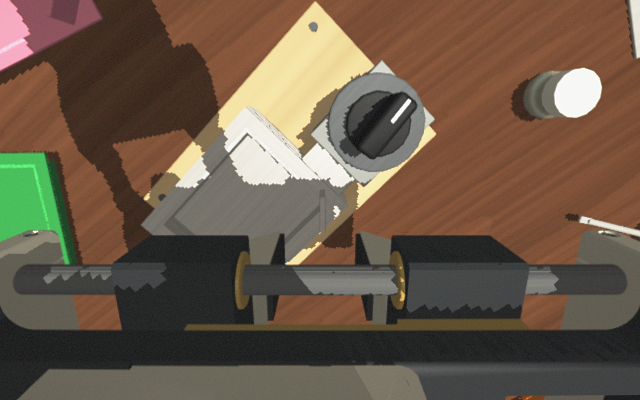

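The wrist view shows the knob turned to its locked stop with the slide out at (325,165). The tab is edge-on at about (322,190–233), centred between the fingers.

>>> carry_out:
  deltas:
    - [-0.05,0.1,0.6,0,0,-0.006,0.32]
    - [0,0,1.0,0,0,0,0.32]
    - [0,0,1.0,0,0,0,0.32]
    - [0,0,1.0,0,0,0,0.32]
    - [0,0,0.9,0,0,0,0.32]
    - [0,0,0.6,0,0,0,0.32]
    - [0,0,0.3,0,0,0,0.32]
    - [0,0,0,0,0,0,0.32]

```text
time: 8.35
tool_pos: [0.5029, -0.1681, 0.0957]
tool_rot: [-3.141, -0.002, 2.497]
contact_force: [0.2, -0.4, 1.2]
opening: 0.0291
grip_force: 0.0
```

```bash
python3 -c "
from plan import *
plan([.504,-.169,.0735],yaw=2.497,n=1)
c=cam('wrist'); im=c['image']
print(proj(c,(.504,-.169,.086)))
cv2.imwrite('pics/w3.png',cv2.resize(im[130:340,220:420],None,fx=2.8,fy=2.8))
"
```

```text
[-0.147, -0.001, 2.222, -0.0, -0.002, -0.0]
t 8.35 pos [ 0.5029 -0.1681  0.0957] rpy [-3.141e+00 -2.000e-03  2.497e+00] F [ 0.2 -0.4  1.2] open 0.0291 grip 0.0
[320.39376307 250.42917032]
```

View pics/w3.png

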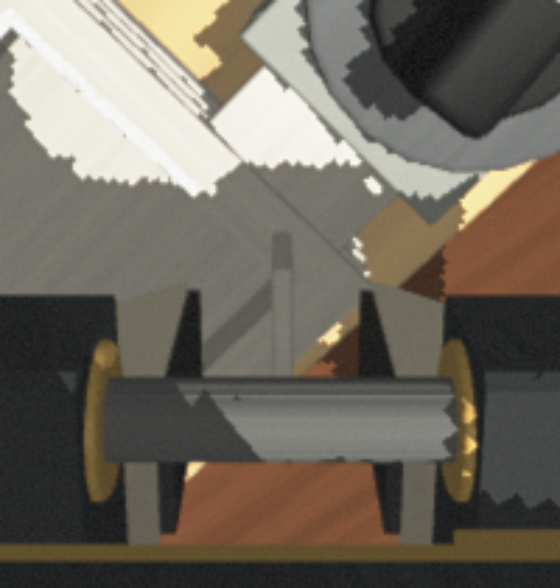

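The tab's top edge is at crop (282,270–375), centred between the fingertips.

>>> carry_out:
  deltas:
    - [-0.1,0,0.3,0,0,0,0.32]
    - [0,0,0.5,0,0,0,0.32]
    - [0,0,0.5,0,0,0,0.32]
    - [0,0,0.4,0,0,0,0.32]
    - [0,0,0.3,0,0,0,0.32]
    - [0,0,0.2,0,0,0,0.32]
    - [0,0,0,0,0,0,0.32]
    - [0,0,0,0,0,0,0.32]

```text
time: 9.07
tool_pos: [0.5041, -0.169, 0.0746]
tool_rot: [3.142, -0.0, 2.497]
contact_force: [-0.4, 1.2, 0.5]
opening: 0.0291
grip_force: 0.0
```

>>> carry_out:
  deltas:
    - [0,0,0,0,0,0,0.0]
    - [0,0,0,0,0,0,0.0]
    - [0,0,0,0,0,0,0.0]
    - [0,0,0,0,0,0,0.0]
    - [0,0,0,0,0,0,0.0]
    - [0,0,0,0,0,0,0.0]
    - [0,0,0,0,0,0,0.0]
    - [0,0,0,0,0,0,0.0]
  force: 50

```text
time: 9.73
tool_pos: [0.5042, -0.1689, 0.0748]
tool_rot: [3.141, 0.0, 2.497]
contact_force: [1.3, 0.1, 0.4]
opening: 0.0038
grip_force: 50.0
```

>>> carry_out:
  deltas:
    - [0,-0.04,-0.16,-0.0125,0,0,0]
    - [0,-0.04,-0.16,-0.0125,0,0,0]
    - [0,-0.04,-0.16,-0.0125,0,0,0]
    - [0,-0.04,-0.16,-0.0125,0,0,0]
    - [0,-0.04,-0.16,-0.0125,0,0,0]
    - [0,-0.04,-0.16,-0.0125,0,0,0]
    - [0,-0.04,-0.16,-0.0125,0,0,0]
    - [0,-0.04,-0.16,-0.0125,0,0,0]

```text
time: 10.4
tool_pos: [0.5014, -0.1721, 0.0873]
tool_rot: [3.041, -0.001, 2.497]
contact_force: [-0.7, -1.4, -7.0]
opening: 0.0038
grip_force: 50.0
```

>>> carry_out:
  deltas:
    - [0,-0.04,-0.16,-0.0125,0,0,0]
    - [0,-0.04,-0.16,-0.0125,0,0,0]
    - [0,-0.04,-0.16,-0.0125,0,0,0]
    - [0,-0.04,-0.16,-0.0125,0,0,0]
    - [0,-0.04,-0.16,-0.0125,0,0,0]
    - [0,-0.04,-0.16,-0.0125,0,0,0]
    - [0,-0.04,-0.16,-0.0125,0,0,0]
    - [0,-0.04,-0.16,-0.0125,0,0,0]

```text
time: 11.07
tool_pos: [0.499, -0.176, 0.0998]
tool_rot: [2.94, 0.0, 2.497]
contact_force: [2.0, 2.5, -1.6]
opening: 0.0038
grip_force: 50.0
```

```bash
python3 -c "
from plan import *
plan([.504,-.169,.1],yaw=2.497,n=1)
c=cam('side'); u=proj(c,(.474,-.2,.06)).astype(int); print(u)
cv2.imwrite('pics/s2.png',cv2.resize(c['image'][u[1]-60:u[1]+50,u[0]-70:u[0]+70],None,fx=5,fy=5,interpolation=cv2.INTER_CUBIC))
"
```

```text
[0.017, 0.846, 0.156, 0.202, 0.0, -0.0]
t 11.07 pos [ 0.499  -0.176   0.0998] rpy [2.94  0.    2.497] F [ 2.   2.5 -1.6] open 0.0038 grip 50.0
[338 231]
```

View pics/s2.png

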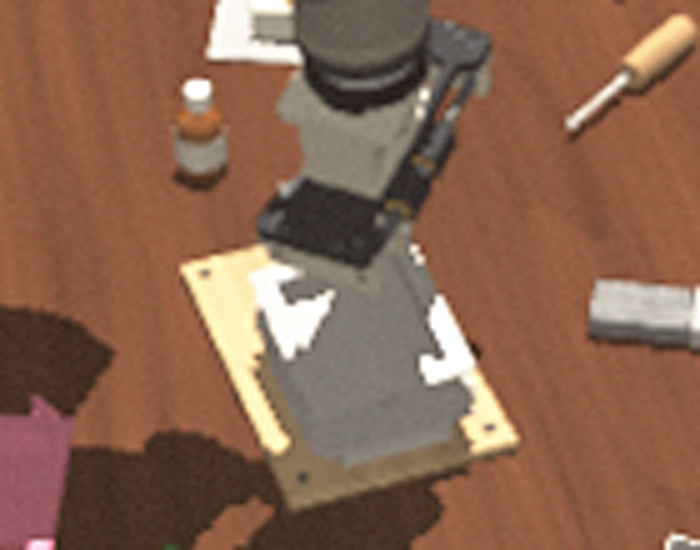

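The side view shows the top tray tilted up at the tabbed corner, with the stack still in its cradle. The TCP has risen 25 mm with a 0.2 rad tilt, so the corner is clear.

>>> carry_out:
  deltas:
    - [0,0.04,-0.2,0,0,0,0]
    - [0,0.06,-0.3,0,0,0,0]
    - [0,0.08,-0.4,0,0,0,0]
    - [0,0.1,-0.5,0,0,0,0]
    - [0,0.14,-0.7,0,0,0,0]
    - [0,0.2,-1.0,0,0,0,0]
    - [0,0.2,-1.0,0,0,0,0]
    - [0,0.2,-1.0,0,0,0,0]

```text
time: 11.78
tool_pos: [0.4989, -0.1761, 0.153]
tool_rot: [2.942, 0.001, 2.497]
contact_force: [0.6, 0.2, -1.0]
opening: 0.0035
grip_force: 50.0
```

>>> carry_out:
  deltas:
    - [0,0.2,-1.0,0.02,0,0,0]
    - [0,0.2,-1.0,0.03,0,0,0]
    - [0,0.1,-1.0,0.03,0,0,0]
    - [0,0.1,-1.0,0.03,0,0,0]
    - [0,0,-0.5,0.03,0,0,0]
    - [0,0,-0.5,0.03,0,0,0]
    - [0,0,0,0.03,0,0,0]
    - [0,0,0,0,0,0,0]

```text
time: 12.45
tool_pos: [0.4986, -0.1767, 0.2033]
tool_rot: [-3.141, 0.002, 2.498]
contact_force: [0.5, 0.5, -0.7]
opening: 0.0036
grip_force: 50.0
```

```bash
python3 -c "
from plan import *
s=robot.observe(); print(s['torque'])
# target: tray centre over block; tray frame offset of TCP = (38,48) rotated by tray yaw (=tool yaw-2.356)
yaw=2.497-2.356; R=Ro.from_euler('z',yaw); t=np.array([.5335,.228,0])+R.apply([.038,.048,0]); t[2]=.19; print(t)
plan(t,yaw=2.497,n=16)
c=cam('side'); cv2.imwrite('pics/s3.png',cv2.resize(c['image'][100:290,240:440],None,fx=2.8,fy=2.8,interpolation=cv2.INTER_CUBIC))
"
```

```text
[ 0.11262681 -0.05151094 -0.01466272]
[0.56437729 0.28086391 0.19      ]
[1.388, 2.534, 0.079, -0.0, 0.0, 0.0]
[1.388, 2.534, 0.08, -0.0, 0.0, 0.0]
[1.388, 2.534, 0.08, -0.0, 0.0, 0.0]
[1.388, 2.534, 0.08, -0.0, 0.0, 0.0]
[1.388, 2.534, 0.08, -0.0, 0.0, 0.0]
[1.388, 2.534, 0.081, -0.0, 0.0, 0.0]
[1.388, 2.534, 0.081, -0.0, 0.0, 0.0]
[1.389, 2.533, 0.081, -0.0, 0.0, 0.0]
[1.389, 2.533, 0.081, -0.0, 0.0, 0.0]
[1.389, 2.533, 0.082, -0.0, 0.0, 0.0]
[1.389, 2.533, 0.082, -0.0, 0.0, 0.0]
[1.389, 2.533, 0.082, -0.0, 0.0, 0.0]
[1.389, 2.533, 0.082, -0.0, 0.0, 0.0]
[1.389, 2.533, 0.083, -0.0, 0.0, 0.0]
[1.389, 2.533, 0.083, -0.0, 0.0, 0.0]
[1.389, 2.533, 0.083, -0.0, 0.0, 0.0]
t 12.45 pos [ 0.4986 -0.1767  0.2033] rpy [-3.141e+00  2.000e-03  2.498e+00] F [ 0.5  0.5 -0.7] open 0.0036 grip 50.0
```

View pics/s3.png

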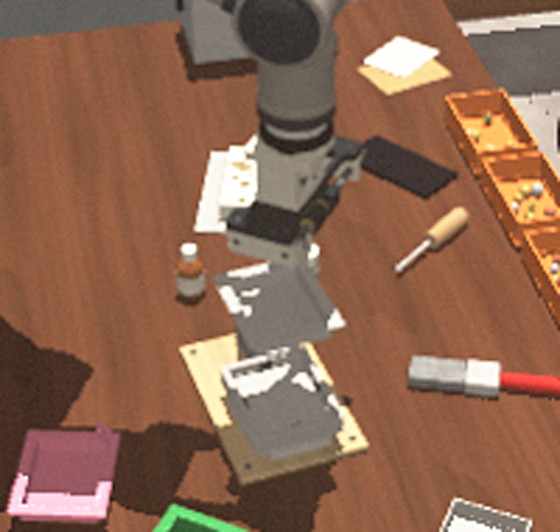

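The side view shows the tray free and about level in the gripper, with the stack still in the cradle.

>>> carry_out:
  deltas:
    - [0.3,0.5,0,0,0,0,0]
    - [0.6,1.1,0,0,0,0,0]
    - [0.9,1.7,0,0,0,0,0]
    - [1.1,2.0,0,0,0,0,0]
    - [1.1,2.0,0,0,0,0,0]
    - [1.1,2.0,0,0,0,0,0]
    - [1.1,2.0,0,0,0,0,0]
    - [1.1,2.0,0,0,0,0,0]

```text
time: 13.17
tool_pos: [0.5192, -0.025, 0.202]
tool_rot: [3.141, -0.001, 2.496]
contact_force: [0.6, -0.3, -0.6]
opening: 0.0035
grip_force: 50.0
```

>>> carry_out:
  deltas:
    - [1.1,2.0,0,0,0,0,0]
    - [1.1,2.0,0,0,0,0,0]
    - [1.1,2.0,0,0,0,0,0]
    - [1.1,2.0,0,0,0,0,0]
    - [1.1,2.0,0,0,0,0,0]
    - [1.1,2.0,0,0,0,0,0]
    - [1.1,2.0,0,0,0,0,0]
    - [1.1,2.0,0,0,0,0,0]

```text
time: 13.83
tool_pos: [0.5448, 0.1557, 0.202]
tool_rot: [3.141, -0.001, 2.497]
contact_force: [0.3, -0.0, -1.2]
opening: 0.003
grip_force: 50.0
```

>>> carry_out:
  deltas:
    - [1.1,2.0,0,0,0,0,0]
    - [1.1,2.0,0.2,0,0,0,0]
    - [1.1,2.0,0.4,0,0,0,0]
    - [1.1,2.0,0.6,0,0,0,0]
    - [0.9,1.6,0.7,0,0,0,0]
    - [0.6,1.1,0.7,0,0,0,0]
    - [0.3,0.5,0.7,0,0,0,0]
    - [0,0,0.4,0,0,0,0]

```text
time: 14.5
tool_pos: [0.5623, 0.2816, 0.1636]
tool_rot: [-3.14, -0.001, 2.498]
contact_force: [-1.0, -0.4, -0.8]
opening: 0.0035
grip_force: 50.0
```

>>> carry_out:
  deltas:
    - [0,0,0,0,0,0,0]
    - [0,0,0,0,0,0,0]
    - [0,0,0,0,0,0,0]
    - [0,0,0,0,0,0,0]
    - [0,0,0,0,0,0,0]
    - [0,0,0,0,0,0,0]
    - [0,0,0,0,0,0,0]
    - [0,0,0,0,0,0,0]

```text
time: 15.17
tool_pos: [0.5632, 0.2805, 0.1652]
tool_rot: [3.141, 0.0, 2.497]
contact_force: [-0.2, 0.0, -2.1]
opening: 0.0032
grip_force: 50.0
```

```bash
python3 -c "
from plan import *
plan([.5644,.2809,.166],yaw=2.497,n=1)
c=cam('side'); d=cam('top'); a=cv2.resize(c['image'][90:270,260:440],(500,500)); b=cv2.resize(d['image'][140:260,190:410],None,fx=1.36,fy=1.36)
im=np.zeros((600,800,3),np.uint8); im[:500,:500]=a; im[:163,500:799]=b[:163,:299]; w=cv2.resize(cam('wrist')['image'],(300,188)); im[200:388,500:]=w
cv2.imwrite('pics/f.png',im)
"
```

```text
[-0.072, 0.104, -0.082, 0.0, 0.0, -0.0]
t 15.17 pos [0.5632 0.2805 0.1652] rpy [3.141 0.    2.497] F [-0.2  0.  -2.1] open 0.0032 grip 50.0
```

View pics/f.png

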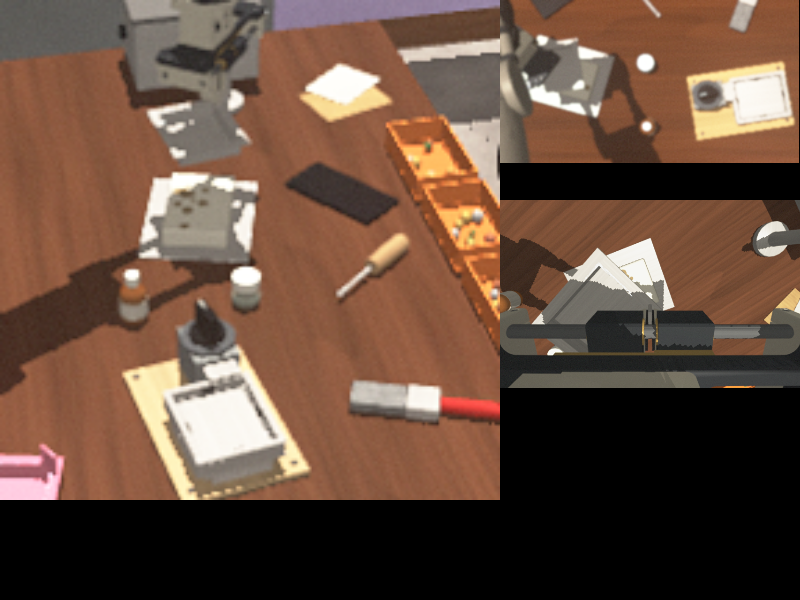

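The picture shows the tray held over the white block and the stack left in its cradle with the slide in. I'll check level and height from depth, then hand in.

```bash
python3 -c "
from plan import *
yaw=.141; R=Ro.from_euler('z',yaw); o=np.array([.5335,.228,.131])
for n in ('top','wrist','side'):
    c=cam(n); v,u=np.nonzero(c['depth']>0); 
    p=cv2.undistortPoints(np.c_[u,v].astype(float)[:,None],c['K'],np.array(c['D'],float))[:,0]
    z=c['depth'][v,u]; T=np.linalg.inv(c['world_to_cam']); W=np.c_[p[:,0]*z,-p[:,1]*z,-z]@T[:3,:3].T+T[:3,3]
    L=R.inv().apply(W-o); m=(abs(L[:,0])<38)&(abs(L[:,0])<.036)&(abs(L[:,1])<.046)&(abs(L[:,2])<.018); m&=~((L[:,0]>.02)&(L[:,1]>.025)); L=L[m]
    if len(L)<40: print(n,len(L)); continue
    for _ in range(5):
        A=np.c_[L[:,:2],np.ones(len(L))]; k=np.linalg.lstsq(A,L[:,2],rcond=None)[0]; r=abs(L[:,2]-A@k); L=L[r<max(2*np.median(r),.001)]
    print(n,len(L),'slopes',k[:2].round(3),'floor z above expected underside mm',round(k[2]*1000,1))
"
```

```text
top 249 slopes [0.007 0.005] floor z above expected underside mm 2.4
wrist 7542 slopes [0.    0.002] floor z above expected underside mm 2.3
side 95 slopes [-0.041  0.014] floor z above expected underside mm 1.4
```

Level, with the underside about 10 cm above the block.

```bash
python3 -c "
from cell import robot
print(robot.hand_in())"
```

```text
the job is handed in; nothing more can be done
None
```

I turned the clamp knob to its stop, peeled the top tray off tab-corner first, and handed in with the tray held level about 10 cm above the soldering block; the stack stayed in the cradle and the nearby things looked undisturbed in the last pictures.

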